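# Put away the breakfast things

### The job

Put the five loose breakfast things away: stand the honey jar upright in the wide bay of the wooden caddy, and the spice jar and the salt shaker upright each in a narrow bay of its own (either one). Lay the measuring spoon flat and lengthwise in the middle of the low oblong cutlery tray (either face up), and put the lemon in the round fruit dish. Let go of everything and leave it at rest.

Things in the scene. Friction and masses are not known exactly. Their poses are not given: they have to be found in the camera images.
- honey_jar: squat glass jar of honey with a screw lid; 58 mm (its x) by 62 mm (its y), 86 mm tall, stands upright. Origin at the centre of its underside, z up; lid from 75 mm up. Grip it across its x (58 mm).
- spice_jar: slim round glass spice jar with a wide screw cap as broad as the jar; 46 mm across, 106 mm tall, upright. Origin at the centre of its underside, z up; cap from 85 mm up.
- salt_shaker: round clear salt shaker with a grey domed metal top; 44 mm across up to 70 mm, top 34 mm across, 90 mm tall, upright. Origin at the centre of its underside, z up.
- lemon: a lemon lying on its side: 77 mm long along its x, 51 mm wide along its y, 52 mm high. Origin at the centre of its underside at the start (its middle is 26 mm above), z up.
- measuring_spoon: small wooden measuring spoon lying flat: 140 mm long along its x, round open bowl 34 mm across and 14 mm high at the +x end (centre x = +53 mm), straight flat handle 11 mm wide and 9 mm high from x = -70 mm to the bowl. Origin on the underside of the handle at half length, z up. Grip it across its y at the origin.
- jar_caddy: open wooden box with three bays in a row, fixed to the worktop: 90 mm (its x) by 228 mm (its y), 28 mm high, walls 5 mm, floor 5 mm thick. Origin at the centre of the underside, z up. Each bay is 80 mm deep along x, centred on x = 0. Wide bay: 80 mm along y, centre at y = +69 mm. Narrow bays: 64 mm along y, centres at y = -8 mm and y = -77 mm.
- cutlery_tray: low oblong grey cutlery tray, one compartment, fixed to the worktop: 110 mm (its x) by 190 mm (its y, its length), 14 mm high, walls 5 mm, floor about 5 mm thick. Origin at the centre of the underside, z up.
- fruit_dish: round white open dish for fruit, fixed to the worktop: 150 mm across the rim, 34 mm high, flat floor about 100 mm across and 5 mm thick, flaring wall 4 mm. Origin at the centre of the underside, z up.
Not all that is in view belongs to the job. Leave any green or purple look-alike of the honey_jar alone.

How it is judged:
At the end, for the whole second after the job is handed in: Jars upright (0.2 rad) on their bay floors, honey in the wide bay, the others in different narrow bays; measuring spoon level in the tray (30 mm across, 20 mm along from its middle, within 0.3 rad of its length, either face up); lemon in the dish (60 mm of its axis, under 75 mm high); all at rest (x of honey_jar in the frame of jar_caddy between -0.04 and 0.04 m and y of honey_jar in the frame of jar_caddy between 0.029 and 0.109 m and z of honey_jar in the frame of jar_caddy between -0.002 and 0.012 m and angle between honey_jar's own z axis and vertical below 0.2 rad and (((x of spice_jar in the frame of jar_caddy between -0.04 and 0.04 m and y of spice_jar in the frame of jar_caddy between -0.109 and -0.045 m and z of spice_jar in the frame of jar_caddy between -0.002 and 0.012 m and angle between spice_jar's own z axis and vertical below 0.2 rad) and (x of salt_shaker in the frame of jar_caddy between -0.04 and 0.04 m and y of salt_shaker in the frame of jar_caddy between -0.04 and 0.024 m and z of salt_shaker in the frame of jar_caddy between -0.002 and 0.012 m and angle between salt_shaker's own z axis and vertical below 0.2 rad)) or ((x of spice_jar in the frame of jar_caddy between -0.04 and 0.04 m and y of spice_jar in the frame of jar_caddy between -0.04 and 0.024 m and z of spice_jar in the frame of jar_caddy between -0.002 and 0.012 m and angle between spice_jar's own z axis and vertical below 0.2 rad) and (x of salt_shaker in the frame of jar_caddy between -0.04 and 0.04 m and y of salt_shaker in the frame of jar_caddy between -0.109 and -0.045 m and z of salt_shaker in the frame of jar_caddy between -0.002 and 0.012 m and angle between salt_shaker's own z axis and vertical below 0.2 rad))) and horizontal distance between lemon and fruit_dish below 0.06 m and z of lemon in the frame of fruit_dish below 0.075 m and x of measuring_spoon in the frame of cutlery_tray between -0.03 and 0.03 m and y of measuring_spoon in the frame of cutlery_tray between -0.02 and 0.02 m and z of measuring_spoon in the frame of cutlery_tray between -0.002 and 0.021 m and angle between the x axis of measuring_spoon and the y axis of cutlery_tray, either way round below 0.3 rad and angle between measuring_spoon's own x axis and vertical between 1.42 and 1.72 rad and linear speed of each of honey_jar, spice_jar, salt_shaker, lemon, measuring_spoon below 0.02 m/s); the robot touches nothing.
It also fails if it takes over 122 s, if anything falls off the work surface, if the arm or the gripper's body presses on something with over 40 N, if the wrist force passes 120 N, or if a joint passes its speed limit or range.

### The arm

A 6-joint arm with a two-finger parallel gripper is mounted at the origin on a cart in front of the work surface, level with it; the furniture and walls round the work are solid. World frame = base frame: x ahead of the robot, y to its left, z up, the work surface at z = 0. Lengths are in m, angles in rad, forces in N, time in s.
With the tool pointing down it reaches from about 0.425 to 0.925 m from the base axis. Payload 12.5 kg.
Tool frame: the origin (TCP) lies at the very end of the fingers, on their centre line; the grasp point (between the pads) lies grip_depth behind it (grip_depth is the distance from the TCP to the grasp point, in m); z points along the fingers, y is the line along which they close (so a half turn about z gives the same grasp; the last joint's range is limited). The gripper opens to 85 mm and grips with 20 to 120 N. Pads are 22 mm wide; open, the fingers measure 114 mm over their backs; the gripper's body (76 mm by 85 mm) begins 54 mm behind the grasp point. The pads swing forward as they close: fully open they stand 13 mm farther back than shut.
Start: joints at [1.146, 0.491, 1.559, -0, 1.092, -0.106], TCP at [0.196, 0.594, 0.231] pointing down, gripper open.
Joint ranges: [-3.1, 3.1], [-0.84, 2.19], [0.05, 2.79], [-1.13, 4.28], [0.06, 2.93], [-2.69, 2.69]. Speed limits (rad/s): [2.22, 2.22, 2.79, 3.14, 3.14, 3.14].

### API

Orientations are given as a 3x3 rotation matrix whose columns are the frame's x, y, z axes.
In Python, from bench import * gives the robot as it stands. The module is installed in compiled form; this text tells all that it offers.
- The arm moves only by the shell command python3 -m pendant 'ROWS' [FORCE]. ROWS is JSON, a list of rows, each a list of 3 entries, a list of its own where there are three numbers: the turn, a rotation vector about the tool's x, y, z in rad, then the shift along the tool's x, y, z in cm, then the finger opening in cm, from 0 to 8.54. In form: [[[wx, wy, wz], [dx, dy, dz], hand], ...]. A call has 1 to 10 rows; each row is the pose to reach, as a shift and turn from the pose commanded when the call began, along the tool's axes at that moment; what a row does not reach only later rows make up. A row lasts 1/8 s, in which the tool goes at most 62.5 mm and 10.7 degrees, less where a joint would pass 70% of its speed; a pose out of reach is approached as far as the arm can. A call with a gripper value outside its range is refused whole. The fingers move at their own pace and stop on an object; FORCE is the grip in N (left out, the last holds). Time passes only in rows, so rows that repeat a pose let the fingers close. It gives the time, the measured TCP pose, the force, the opening and the grip force at its end, in the units of the state.
- get_state(): the state, without advancing time (a new reading comes with each control period).
- capture(name): name is "side" or "top"; returns a dict with "color" (480x640x3 uint8, red, green, blue), "depth" (480x640 float32, m along the optical axis (not along the pixel's ray), 0 where there is no reading), "intrinsics" (3x3 intrinsics, pixels), "dist" ([k1, k2, p1, p2, k3] as OpenCV has them; the pictures are not rectified), "position" and "attitude" of the camera in the world. Camera axes: x right, y up, looking along -z (the intrinsics and any distortion apply to the point x, -y, -z); pixel columns grow to the right and rows downward; lengths in m; the calibration is good to about 2 mm. A picture is of the moment at which its call begins.
- job_done(): hands the job in; it is judged then, once.
The state is a dict: "t": time; "q": joint angles; "dq": joint speeds; "joint_torque": joint torques, N m; "ee_pos": TCP position; "eef_rot": TCP orientation; "wrist_force": force on the tool from outside, world axes, zero at the start; "wrist_torque": the same for the moment, N m; "opening": finger opening in m; "grip_force": force on a finger pad.
Only numpy, scipy, OpenCV 4.12 (cv2) and the standard library are available. Lean on these libraries where they do the work, as an engineer would, in place of code of your own. Each camera call takes 0.05 s, during which the arm holds its last target. There are 200 camera calls.

## Working session

There is one attempt and no reset: what is moved stays moved. The work goes in short steps, Python scripts to look and compute and a shell command to move; the robot and the scene stay as the last step left them, time stands still between calls to the robot, and variables do not carry over. Pictures are saved under pics/ and viewed, at most 14 in all, crops included, and the job is handed in when it is done.

```bash
mkdir -p pics
cat > h.py <<'E'
from bench import *
import numpy as np, cv2, pickle
def shot(n,tag):
    c=capture(n); pickle.dump(c,open(f'pics/{tag}.pkl','wb')); cv2.imwrite(f'pics/{tag}.png',c['color'][:,:,::-1]); return c
def load(tag): return pickle.load(open(f'pics/{tag}.pkl','rb'))
def rot(c):
    a=np.array(c['attitude'],float)
    if a.shape==(3,3): return a
    from scipy.spatial.transform import Rotation as R
    return R.from_quat(a).as_matrix()
def ray(c,u,v):
    p=cv2.undistortPoints(np.array([[[u,v]]],float),np.array(c['intrinsics']),np.array(c['dist']))[0,0]
    return rot(c)@np.array([p[0],-p[1],-1.])
def atz(c,u,v,z):
    d=ray(c,u,v);o=np.array(c['position']);return o+d*(z-o[2])/d[2]
def atd(c,u,v):
    return np.array(c['position'])+ray(c,u,v)*c['depth'][int(v),int(u)]
E
python3 - <<'E'
from h import *
s=get_state()
for k in s: print(k,np.round(s[k],3).tolist())
try: print(grip_depth)
except Exception as e: print(e)
for n in('top','side'):
    c=shot(n,n+'0'); print(n,c['position'],np.array(c['attitude']).round(3).tolist(),c['intrinsics'],c['dist'])
E
```

```text
t 0.0
q [1.146, 0.492, 1.559, 0.0, 1.092, -0.106]
dq [0.0, 0.0, 0.001, -0.001, -0.0, -0.001]
joint_torque [0.001, -61.846, -26.159, -0.0, 0.004, -0.0]
ee_pos [0.196, 0.593, 0.231]
eef_rot [[-0.95, 0.313, -0.001], [0.313, 0.95, -0.001], [0.0, -0.001, -1.0]]
wrist_force [0.667, -0.231, -0.637]
wrist_torque [0.014, -0.056, -0.03]
grip_force 0.0
opening 0.086
0.0187
top [0.41374114 0.01867159 1.21884863] [[0.002, 0.994, -0.112], [-1.0, 0.003, 0.009], [0.009, 0.112, 0.994]] [[606.01888109   0.         317.99222725]
 [  0.         606.01888109 233.99918742]
 [  0.           0.           1.        ]] [-0.15663623  0.          0.          0.          0.        ]
side [ 0.56859854 -0.68724341  0.62890971] [[1.0, 0.006, 0.026], [0.016, 0.648, -0.761], [-0.021, 0.761, 0.648]] [[444.88715484   0.         323.8466389 ]
 [  0.         444.88715484 231.13041815]
 [  0.           0.           1.        ]] [-0.06914566  0.          0.          0.          0.        ]
```

View pics/top0.png

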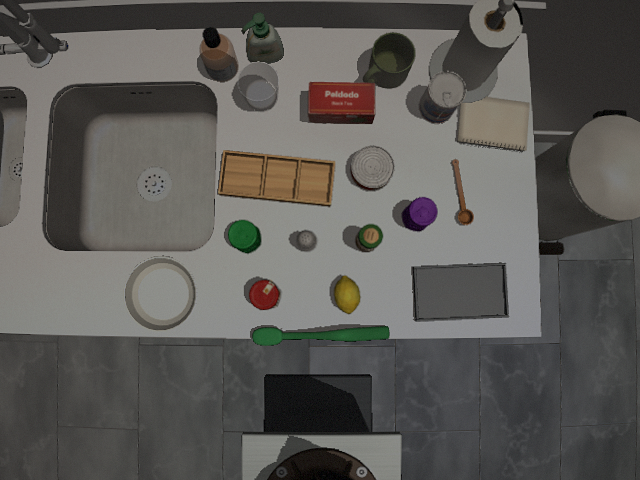

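View pics/side0.png

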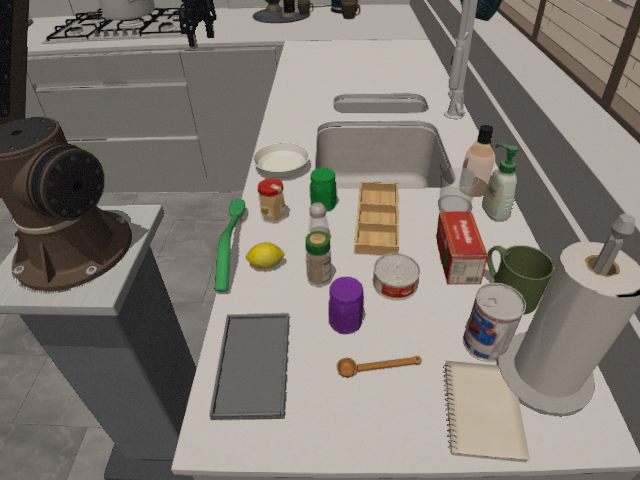

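The top view shows the honey candidates as the red-lidded jar (265,293), a green look-alike (243,236) and a purple look-alike (420,213). The honey jar should be the red-lidded one. The other things are the spice jar (369,237; the tin at 372,167 and can at 442,95 aren't it), salt shaker (305,239), lemon (346,294), spoon (462,195; the green brush at 320,335 isn't it), caddy (277,178) with its wide bay at the left (+y), tray (460,292) and dish (160,292). I'll check this in a close crop.

Run:
```python
from h import *
c=load('top0'); im=cv2.imread('pics/top0.png')
cv2.imwrite('pics/c1.png',cv2.resize(im[145:345,210:475],None,fx=3,fy=3,interpolation=cv2.INTER_CUBIC)[:600,:800])
D=c['depth']
vv,uu=np.mgrid[0:480,0:640]
p=cv2.undistortPoints(np.stack([uu,vv],-1).reshape(-1,1,2).astype(float),c['intrinsics'],c['dist'])[:,0]
P=(np.c_[p[:,0],-p[:,1],-np.ones(len(p))]*D.reshape(-1,1))@rot(c).T+c['position']; P=P.reshape(480,640,3)
np.save('pics/P.npy',P)
for n,(u,v,r) in dict(honey=(265,293,22),green=(243,236,22),purple=(420,213,22),spice=(369,237,18),salt=(305,239,15),lemon=(346,294,24),spoon=(462,190,38),tray=(460,292,55),dish=(160,292,42),caddy=(277,178,62),can=(372,167,28)).items():
    Q=P[v-r:v+r,u-r:u+r].reshape(-1,3); d=D[v-r:v+r,u-r:u+r].ravel(); Q=Q[d>0]
    zt=np.percentile(Q[:,2],99)
    T=Q[Q[:,2]>zt-0.012]; 
    A=Q[Q[:,2]>0.006]
    print(n,'ztop',zt.round(3),'top mean',T.mean(0).round(3),'bbox',T.min(0).round(3),T.max(0).round(3),'all',cv2.minAreaRect(A[:,:2].astype(np.float32)))
```

```text
honey ztop 0.091 top mean [0.428 0.11  0.087] bbox [0.4   0.081 0.079] [0.457 0.138 0.095] all ((0.4327737092971802, 0.11567872762680054), (0.08143569529056549, 0.08244172483682632), 84.82264709472656)
green ztop 0.091 top mean [0.541 0.151 0.087] bbox [0.514 0.124 0.08 ] [0.568 0.179 0.093] all ((0.5477965474128723, 0.16228793561458588), (0.08543039858341217, 0.0789288729429245), 0.8824501037597656)
purple ztop 0.091 top mean [ 0.585 -0.19   0.087] bbox [ 0.557 -0.218  0.079] [ 0.614 -0.162  0.093] all ((0.5950508713722229, -0.20120270550251007), (0.0819585919380188, 0.08778147399425507), 89.34012603759766)
spice ztop 0.11 top mean [ 0.537 -0.087  0.106] bbox [ 0.516 -0.11   0.099] [ 0.558 -0.065  0.113] all ((0.5401140451431274, -0.09177529811859131), (0.06930345296859741, 0.0673358365893364), 13.222384452819824)
salt ztop 0.092 top mean [0.534 0.034 0.087] bbox [0.519 0.018 0.08 ] [0.55  0.05  0.095] all ((0.5399585366249084, 0.03712137043476105), (0.0548304058611393, 0.05010545626282692), 6.661882400512695)
lemon ztop 0.053 top mean [ 0.43  -0.047  0.047] bbox [ 0.401 -0.069  0.0
[... 469 characters left out ...]
1216, -0.2787448763847351), (0.2244097888469696, 0.20121902227401733), 89.36949157714844)
dish ztop 0.037 top mean [0.428 0.33  0.032] bbox [0.355 0.246 0.025] [0.503 0.395 0.041] all ((0.43222659826278687, 0.3267146348953247), (0.1617538332939148, 0.17122270166873932), 3.3503215312957764)
caddy ztop 0.089 top mean [0.545 0.124 0.087] bbox [0.531 0.018 0.077] [0.568 0.18  0.095] all ((0.6634346842765808, 0.0935509204864502), (0.25193873047828674, 0.2653256356716156), 89.89116668701172)
can ztop 0.043 top mean [ 0.682 -0.099  0.038] bbox [ 0.639 -0.142  0.031] [ 0.725 -0.057  0.047] all ((0.6910812258720398, -0.09894417226314545), (0.11329607665538788, 0.1079464703798294), 3.7366292476654053)
```

View pics/c1.png

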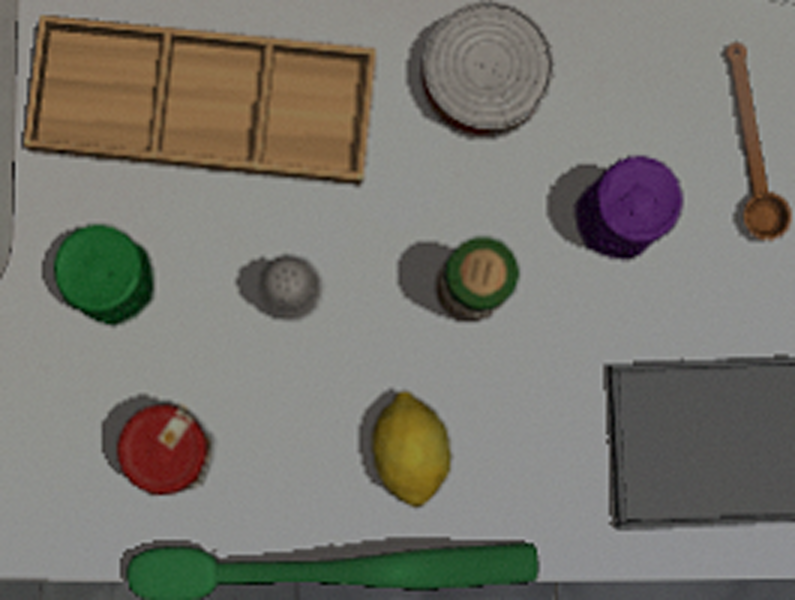

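The crop confirms it: red-lidded jar is honey (crop 165,448), salt (290,287), spice (480,275), lemon tips (403,393) and (417,505), spoon tip (736,45) and bowl (767,216), caddy rim corners (40,17), (375,48), (362,183), (25,147).

```bash
cat >> h.py <<'E'
def go(x,y,z,ang=None):
    "shift (cm) and wz to reach TCP x,y,z with closing line at world angle ang (rad, mod pi)"
    s=get_state(); R=np.array(s['eef_rot']); p=np.array(s['ee_pos'])
    R0=R; cur=np.arctan2(R[1,1],R[0,1]); wz=0
    q1=np.arctan2(y,x)
    if ang is not None:
        c=[(abs(q1-a),a) for k in range(-3,4) for a in [ang+k*np.pi]]
        c=[a for q,a in c if q<2.4]; a=min(c,key=lambda a:abs(a-(s['q'][0]-s['q'][5])))
        wz=-(a-(s['q'][0]-s['q'][5])); 
    print('wz',round(wz,3),'rows>=',int(np.ceil(max(np.linalg.norm([x,y,z]-p)/.0625,abs(wz)/.187))),'shift',(R.T@(np.array([x,y,z])-p)*100).round(2),'q',np.round(s['q'],2))
E
python3 - <<'E'
from h import *
c=load('top0')
f=lambda u,v:(u/3+210,v/3+145)
C=np.array([atz(c,*f(u,v),.028)[:2] for u,v in[(40,17),(375,48),(362,183),(25,147)]])
print('caddy',C.round(3).tolist(),C.mean(0)); ex=C[0]+C[3]-C[1]-C[2]; ey=ex/np.linalg.norm(ex); ex=np.array([ey[1],-ey[0]])
print('yaw ey',np.arctan2(ey[1],ey[0]),'width',np.linalg.norm(C[0]-C[1]),np.linalg.norm(C[0]-C[3]))
for y in(.069,-.008,-.077): print('bay',y,C.mean(0)+y*ey)
T=np.array([atz(c,u,v,.014)[:2] for u,v in[(412,266),(507,263),(508,318),(414,320)]]);e=T[0]+T[3]-T[1]-T[2]
print('tray',T.round(3).tolist(),T.mean(0),'yaw',np.arctan2(e[1],e[0]))
a,b=[atz(c,*f(*q),.008)[:2] for q in[(736,43),(767,216)]]
d=(b-a)/np.linalg.norm(b-a);print('spoon',a,b,np.linalg.norm(b-a),'origin',b-.053*d,a+.07*d,'yaw',np.arctan2(d[1],d[0]))
a,b=[atz(c,*f(*q),.026)[:2] for q in[(403,393),(417,505)]];d=b-a;print('lemon',(a+b)/2,np.linalg.norm(d),'yaw',np.arctan2(d[1],d[0]))
go(.428,.110,.25,np.pi/2)
E
```

```text
caddy [[0.717, 0.2], [0.696, -0.026], [0.604, -0.017], [0.628, 0.208]] [0.66102177 0.09131781]
yaw ey 1.4720153462974641 width 0.22641746797404597 0.08927858011345982
bay 0.069 [0.66782658 0.15998144]
bay -0.008 [0.6602328 0.0833568]
bay -0.077 [0.65342799 0.01469317]
tray [[0.486, -0.18], [0.492, -0.375], [0.381, -0.375], [0.378, -0.183]] [ 0.43405298 -0.27831171] yaw 1.5920640157493056
spoon [ 0.70635756 -0.27523112] [ 0.58612979 -0.29327701] 0.12157454823009252 origin [ 0.63854267 -0.28540996] [ 0.63713301 -0.28562155] yaw -2.9926073340967303
lemon [ 0.42853831 -0.04833337] 0.0737321229125606 yaw -3.0182046702647938
wz -0.319 rows>= 9 shift [-37.2  -38.62  -1.89] q [ 1.15  0.49  1.56 -0.    1.09 -0.11]
```

```bash
python3 -m pendant '[[[0,0,-0.32],[-37.2,-38.6,-1.9],8.5],[[0,0,-0.32],[-37.2,-38.6,-1.9],8.5],[[0,0,-0.32],[-37.2,-38.6,-1.9],8.5],[[0,0,-0.32],[-37.2,-38.6,-1.9],8.5],[[0,0,-0.32],[-37.2,-38.6,-1.9],8.5],[[0,0,-0.32],[-37.2,-38.6,-1.9],8.5],[[0,0,-0.32],[-37.2,-38.6,-1.9],8.5],[[0,0,-0.32],[-37.2,-38.6,-1.9],8.5],[[0,0,-0.32],[-37.2,-38.6,-1.9],8.5],[[0,0,-0.32],[-37.2,-38.6,-1.9],8.5]]' 40
python3 -c "
from h import *
go(.428,.110,.04,np.pi/2);c=shot('side','s1')
im=cv2.imread('pics/s1.png');cv2.imwrite('pics/s1c.png',cv2.resize(im[60:300,180:440],None,fx=2.5,fy=2.5))"
```

```text
t: 1.35
ee_pos: [0.4289, 0.1085, 0.2502]
eef_rot: [[-1.0, 0.002, -0.0], [0.002, 1.0, -0.0], [0.0, -0.0, -1.0]]
wrist_force: [0.3, 0.6, -0.1]
opening: 0.0853
grip_force: 0.0
wz -0.002 rows>= 4 shift [ 0.09  0.15 21.02] q [ 0.1   0.21  1.96 -0.    0.98 -1.47]
```

View pics/s1c.png

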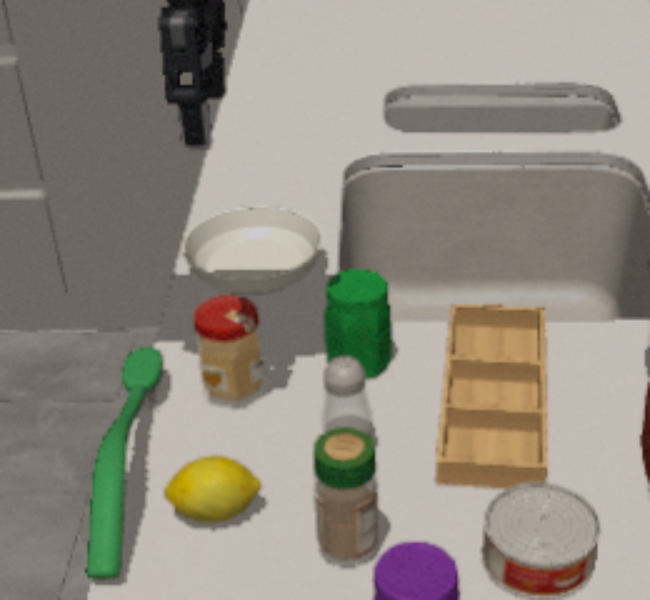

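The gripper hangs over the red-lidded honey jar at (228,345 in the crop), whose body carries two labels and looks turned. I'll take one closer look for its yaw.

Run:
```python
import cv2,numpy as np
a=cv2.resize(cv2.imread('pics/side0.png')[172:228,245:300],(540,550),interpolation=cv2.INTER_CUBIC)[:550,:400]
b=cv2.resize(cv2.imread('pics/top0.png')[270:316,242:290],None,fx=8.2,fy=11.9,interpolation=cv2.INTER_CUBIC)
b=cv2.resize(cv2.imread('pics/top0.png')[270:316,242:288],(390,390),interpolation=cv2.INTER_CUBIC)
o=np.zeros((550,790,3),np.uint8);o[:,:400]=a;o[:390,400:]=b;cv2.imwrite('pics/hz.png',o)
```

```text
(no output)
```

View pics/hz.png

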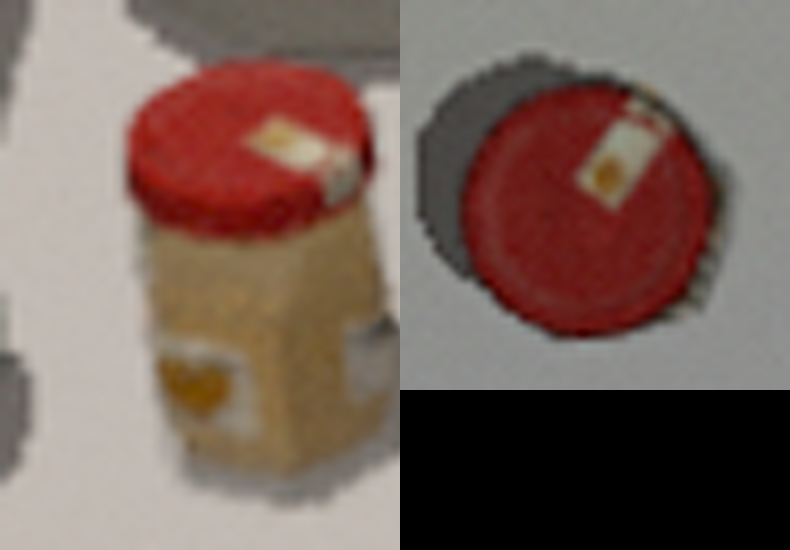

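The body is hexagonal: the side view has a corner facing the camera at (285,455), and the top view shows a right-hand flat from (735,180) to (690,310), which puts a face normal near -110°. So I'll close along about 70°.

```bash
python3 -c "
from h import *
go(.428,.110,.038,1.22)"
python3 -m pendant '[[[0,0,0.18],[0.1,0.15,5],8.5],[[0,0,0.35],[0.1,0.15,10],8.5],[[0,0,0.35],[0.1,0.15,16],8.5],[[0,0,0.35],[0.1,0.15,21.2],8.5],[[0,0,0.35],[0.1,0.15,21.2],8.5],[[0,0,0.35],[0.1,0.15,21.2],4.5],[[0,0,0.35],[0.1,0.15,21.2],4.5],[[0,0,0.35],[0.1,0.15,21.2],4.5],[[0,0,0.35],[0.1,0.15,21.2],4.5],[[0,0,0.35],[0.1,0.15,21.2],4.5]]' 40
```

```text
wz 0.35 rows>= 4 shift [1.000e-02 4.000e-02 2.121e+01] q [ 0.1   0.21  1.96  0.    0.98 -1.47]
t: 2.65
ee_pos: [0.4279, 0.1121, 0.0405]
eef_rot: [[-0.94, 0.342, 0.004], [0.342, 0.94, 0.001], [-0.003, 0.002, -1.0]]
wrist_force: [-0.9, 0.0, 6.9]
opening: 0.0548
grip_force: 40.7
```

```bash
python3 -m pendant '[[[0,0,0],[0,0,-5],4.5],[[0,0,0],[0,0,-11],4.5],[[0,0,0],[0,0,-15],4.5],[[0,0,0],[0,0,-15],4.5]]'
python3 -c "
from h import *
go(.668,.160,.19,1.472)
go(.668,.160,.05,1.472)"
```

```text
t: 3.15
ee_pos: [0.428, 0.1121, 0.1923]
eef_rot: [[-0.94, 0.342, 0.008], [0.342, 0.94, 0.001], [-0.007, 0.004, -1.0]]
wrist_force: [0.8, 0.9, -3.6]
opening: 0.055
grip_force: 44.6
wz -0.25 rows>= 4 shift [-20.91  12.7    0.44] q [ 0.11  0.28  2.04  0.    0.81 -1.12]
wz -0.25 rows>= 5 shift [-20.81  12.65  14.44] q [ 0.11  0.28  2.04  0.    0.81 -1.12]
```

```bash
python3 -m pendant '[[[0,0,-0.12],[-10,6,0],4.5],[[0,0,-0.25],[-15,9,0],4.5],[[0,0,-0.25],[-20.9,12.7,0],4.5],[[0,0,-0.25],[-20.9,12.7,0],4.5],[[0,0,-0.25],[-20.9,12.7,0],4.5],[[0,0,-0.25],[-20.9,12.7,0],4.5]]'
python3 -c "
from h import *
go(.668,.160,.047,1.472)
c=shot('side','s2')
im=cv2.imread('pics/s2.png');cv2.imwrite('pics/s2c.png',cv2.resize(im[60:300,240:500],None,fx=2.5,fy=2.5))"
```

```text
t: 3.9
ee_pos: [0.6659, 0.1597, 0.1873]
eef_rot: [[-0.995, 0.099, -0.002], [0.099, 0.995, -0.0], [0.002, -0.0, -1.0]]
wrist_force: [0.5, 0.2, -2.7]
opening: 0.055
grip_force: 44.6
wz 0.0 rows>= 3 shift [-0.23  0.06 14.03] q [ 0.14  0.62  1.44  0.    1.08 -1.33]
```

View pics/s2c.png

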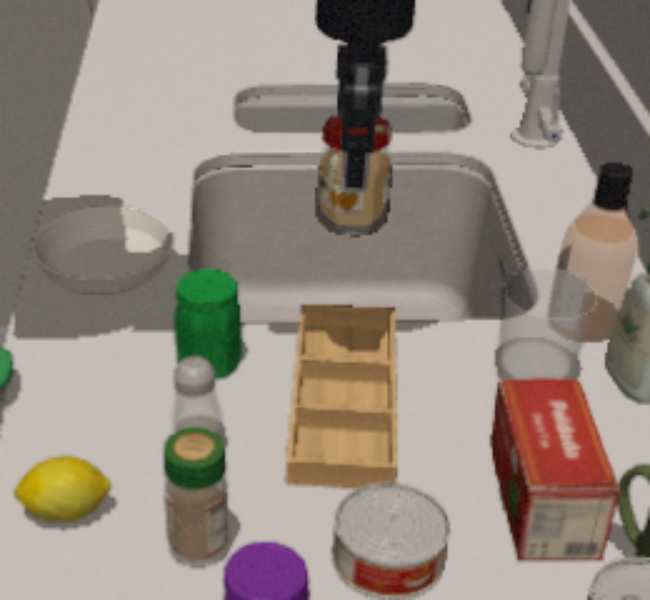

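The jar hangs upright in the gripper at (355,180), above the wide bay at (350,335). I'll lower and release.

```bash
python3 -m pendant '[[[0,0,0],[-0.2,0,5],4.5],[[0,0,0],[-0.2,0,10],4.5],[[0,0,0],[-0.2,0,12.5],4.5],[[0,0,0],[-0.2,0,14],4.5],[[0,0,0],[-0.2,0,14.1],4.5],[[0,0,0],[-0.2,0,14.1],4.5],[[0,0,0],[-0.2,0,14.1],7.5],[[0,0,0],[-0.2,0,14.1],7.5],[[0,0,0],[-0.2,0,14.1],7.5]]'
```

```text
t: 5.08
ee_pos: [0.6692, 0.1597, 0.0479]
eef_rot: [[-0.995, 0.099, 0.001], [0.099, 0.995, 0.0], [-0.001, 0.0, -1.0]]
wrist_force: [-1.5, -0.1, -0.9]
opening: 0.0748
grip_force: 0.0
```

```bash
python3 -m pendant '[[[0,0,0],[0,0,-5],7.5],[[0,0,0],[0,0,-10],7.5],[[0,0,0],[0,0,-16],7.5],[[0,0,0],[0,0,-18],7.5],[[0,0,0],[0,0,-18],7.5]]'
python3 -c "
from h import *
go(.534,.034,.20,0)"
```

```text
t: 5.7
ee_pos: [0.6694, 0.1597, 0.2291]
eef_rot: [[-0.995, 0.099, 0.003], [0.099, 0.995, 0.001], [-0.003, 0.001, -1.0]]
wrist_force: [0.0, -1.4, -1.3]
opening: 0.0752
grip_force: 0.0
wz 1.472 rows>= 8 shift [ 12.24 -13.84   2.86] q [ 0.14  0.58  1.39  0.    1.16 -1.33]
```

```bash
python3 -m pendant '[[[0,0,0.18],[2,-2,1],7.5],[[0,0,0.36],[6,-6,2],7.5],[[0,0,0.54],[12.2,-13.8,2.9],7.5],[[0,0,0.72],[12.2,-13.8,2.9],7.5],[[0,0,0.9],[12.2,-13.8,2.9],7.5],[[0,0,1.08],[12.2,-13.8,2.9],7.5],[[0,0,1.26],[12.2,-13.8,2.9],7.5],[[0,0,1.44],[12.2,-13.8,2.9],7.5],[[0,0,1.47],[12.2,-13.8,2.9],7.5],[[0,0,1.47],[12.2,-13.8,2.9],7.5]]'
python3 -c "
from h import *
go(.534,.034,.036,0)
c=shot('top','t1');P=c['depth']
im=cv2.imread('pics/t1.png');cv2.imwrite('pics/t1c.png',cv2.resize(im[130:330,210:410],None,fx=3,fy=3))"
```

```text
t: 6.95
ee_pos: [0.5337, 0.0343, 0.1976]
eef_rot: [[-0.005, 1.0, -0.001], [1.0, 0.005, 0.0], [0.0, -0.001, -1.0]]
wrist_force: [-0.2, -0.3, 0.2]
opening: 0.0752
grip_force: 0.0
wz 0.005 rows>= 3 shift [-0.04  0.05 16.16] q [-0.06  0.4   1.82  0.    0.92 -0.06]
```

View pics/t1c.png

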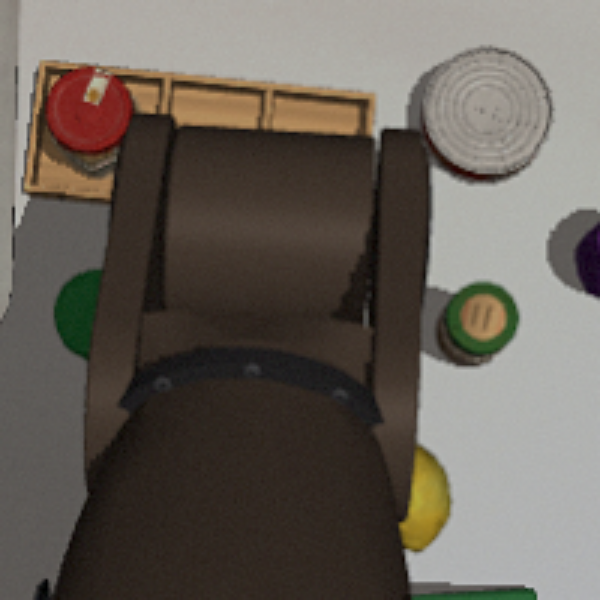

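The honey jar stands in the wide bay at (90,115 in the crop); the arm now covers the salt shaker. I'll grasp the salt.

```bash
python3 -m pendant '[[[0,0,0],[0,0,5],7.5],[[0,0,0],[0,0,10],7.5],[[0,0,0],[0,0,14],7.5],[[0,0,0],[0,0,16.1],7.5],[[0,0,0],[0,0,16.1],7.5],[[0,0,0],[0,0,16.1],3.5],[[0,0,0],[0,0,16.1],3.5],[[0,0,0],[0,0,16.1],3.5],[[0,0,0],[0,0,16.1],3.5],[[0,0,0],[0,0,16.1],3.5]]' 35
```

```text
t: 8.25
ee_pos: [0.5344, 0.0343, 0.0386]
eef_rot: [[-0.002, 1.0, 0.002], [1.0, 0.002, -0.0], [-0.0, 0.002, -1.0]]
wrist_force: [-1.1, -0.3, 5.9]
opening: 0.0367
grip_force: 34.4
```

```bash
python3 -m pendant '[[[0,0,0],[0,0,-5],3.5],[[0,0,0],[0,0,-10],3.5],[[0,0,0],[0,0,-15],3.5],[[0,0,0],[0,0,-15],3.5]]'
python3 -c "
from h import *
go(.6602,.0834,.185,1.472+np.pi/2)"
```

```text
t: 8.75
ee_pos: [0.5352, 0.0343, 0.1915]
eef_rot: [[-0.002, 1.0, 0.008], [1.0, 0.002, -0.0], [-0.0, 0.008, -1.0]]
wrist_force: [0.4, 0.4, -0.4]
opening: 0.0369
grip_force: 35.3
wz 0.101 rows>= 3 shift [ 4.88 12.5   0.74] q [-0.06  0.41  1.83  0.    0.9  -0.06]
```

```bash
python3 -m pendant '[[[0,0,0.1],[2.5,6,0],3.5],[[0,0,0.1],[4.9,12.5,0],3.5],[[0,0,0.1],[4.9,12.5,0],3.5],[[0,0,0.1],[4.9,12.5,0],3.5],[[0,0,0.1],[4.9,12.5,0],3.5]]'
python3 -c "
from h import *
go(.6602,.0834,.044,1.472+np.pi/2)
c=shot('side','s3')
im=cv2.imread('pics/s3.png');cv2.imwrite('pics/s3c.png',cv2.resize(im[60:300,240:500],None,fx=2.5,fy=2.5))"
```

```text
t: 9.38
ee_pos: [0.6577, 0.0831, 0.1871]
eef_rot: [[0.098, 0.995, -0.001], [0.995, -0.098, -0.0], [-0.0, -0.001, -1.0]]
wrist_force: [0.2, 0.2, -0.2]
opening: 0.037
grip_force: 35.3
wz 0.001 rows>= 3 shift [ 0.05  0.26 14.31] q [0.03 0.59 1.51 0.   1.05 0.12]
```

View pics/s3c.png

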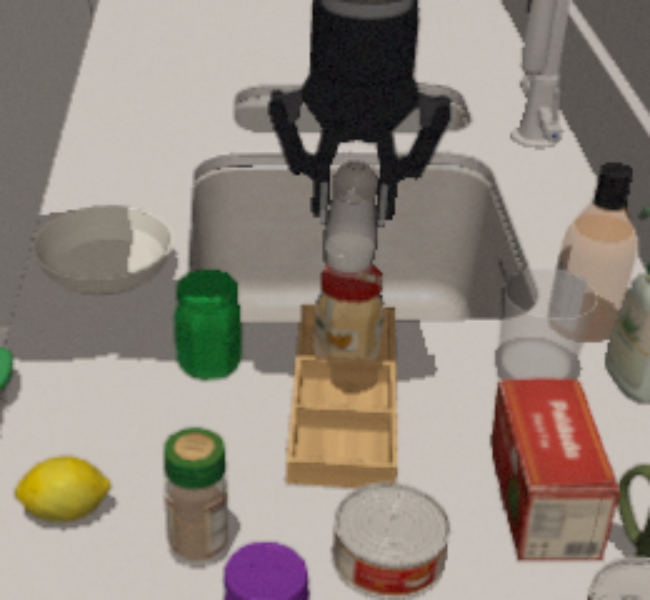

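The salt shaker is held nearly upright at (352,215), and the honey jar stands in its bay at (348,315). I'll lower into the middle bay.

```bash
python3 -m pendant '[[[0,0,0],[0,0.2,5],3.5],[[0,0,0],[0,0.2,10],3.5],[[0,0,0],[0,0.2,12.5],3.5],[[0,0,0],[0,0.2,13.8],3.5],[[0,0,0],[0,0.2,14.2],3.5],[[0,0,0],[0,0.2,14.2],3.5],[[0,0,0],[0,0.2,14.2],3.5],[[0,0,0],[0,0.2,14.2],6],[[0,0,0],[0,0.2,14.2],6],[[0,0,0],[0,0.2,14.2],6]]'
```

```text
t: 10.68
ee_pos: [0.6609, 0.0834, 0.0455]
eef_rot: [[0.098, 0.995, 0.0], [0.995, -0.098, 0.0], [0.0, 0.0, -1.0]]
wrist_force: [-0.5, -0.0, -0.6]
opening: 0.0601
grip_force: 0.0
```

```bash
python3 -m pendant '[[[0,0,0],[0,0,-5],6],[[0,0,0],[0,0,-10],6],[[0,0,0],[0,0,-16],7.5],[[0,0,0],[0,0,-17],7.5],[[0,0,0],[0,0,-17],7.5]]'
python3 -c "
from h import *
go(.537,-.087,.21,0)"
```

```text
t: 11.3
ee_pos: [0.6607, 0.0834, 0.2156]
eef_rot: [[0.098, 0.995, 0.001], [0.995, -0.098, 0.0], [0.0, 0.001, -1.0]]
wrist_force: [0.1, 0.5, -0.9]
opening: 0.0752
grip_force: 0.0
wz -0.098 rows>= 4 shift [-18.17 -10.65   0.54] q [0.03 0.56 1.47 0.   1.11 0.12]
```

```bash
python3 -m pendant '[[[0,0,-0.1],[-9,-5,0.5],7.5],[[0,0,-0.1],[-18.2,-10.6,0.5],7.5],[[0,0,-0.1],[-18.2,-10.6,0.5],7.5],[[0,0,-0.1],[-18.2,-10.6,0.5],7.5],[[0,0,-0.1],[-18.2,-10.6,0.5],7.5],[[0,0,-0.1],[-18.2,-10.6,0.5],7.5]]'
python3 -c "
from h import *
go(.537,-.087,.045,0)"
```

```text
t: 12.05
ee_pos: [0.5377, -0.0869, 0.2093]
eef_rot: [[-0.002, 1.0, -0.001], [1.0, 0.002, 0.001], [0.001, -0.001, -1.0]]
wrist_force: [0.8, -0.0, 0.1]
opening: 0.0753
grip_force: 0.0
wz 0.002 rows>= 3 shift [-0.02 -0.05 16.43] q [-0.28  0.4   1.78  0.    0.96 -0.28]
```

```bash
python3 -m pendant '[[[0,0,0],[0,0,5],7.5],[[0,0,0],[0,0,10],7.5],[[0,0,0],[0,0,14],7.5],[[0,0,0],[0,0,16.4],7.5],[[0,0,0],[0,0,16.4],7.5],[[0,0,0],[0,0,16.4],3.5],[[0,0,0],[0,0,16.4],3.5],[[0,0,0],[0,0,16.4],3.5],[[0,0,0],[0,0,16.4],3.5],[[0,0,0],[0,0,16.4],3.5]]' 40
```

```text
t: 13.3
ee_pos: [0.538, -0.0873, 0.0474]
eef_rot: [[-0.002, 1.0, 0.002], [1.0, 0.002, -0.0], [-0.0, 0.002, -1.0]]
wrist_force: [-0.8, 2.6, 7.4]
opening: 0.0449
grip_force: 32.6
```

```bash
python3 -m pendant '[[[0,0,0],[0,0,-5],3.5],[[0,0,0],[0,0,-10],3.5],[[0,0,0],[0,0,-15],3.5],[[0,0,0],[0,0,-15],3.5]]'
python3 -c "
from h import *
go(.6534,.0147,.195,1.472+np.pi/2)"
```

```text
t: 13.8
ee_pos: [0.5388, -0.0878, 0.2002]
eef_rot: [[-0.002, 1.0, 0.007], [1.0, 0.002, -0.002], [-0.002, 0.007, -1.0]]
wrist_force: [0.5, 0.0, -1.8]
opening: 0.0447
grip_force: 36.6
wz 0.101 rows>= 3 shift [10.22 11.48  0.58] q [-0.28  0.41  1.8   0.    0.93 -0.28]
```

```bash
python3 -m pendant '[[[0,0,0.1],[5,6,0],3.5],[[0,0,0.1],[10.2,11.5,0],3.5],[[0,0,0.1],[10.2,11.5,0],3.5],[[0,0,0.1],[10.2,11.5,0],3.5],[[0,0,0.1],[10.2,11.5,0],3.5]]'
python3 -c "
from h import *
go(.6534,.0147,.053,1.472+np.pi/2)
c=shot('side','s4')
im=cv2.imread('pics/s4.png');cv2.imwrite('pics/s4c.png',cv2.resize(im[60:300,240:500],None,fx=2.5,fy=2.5))"
```

```text
t: 14.42
ee_pos: [0.6515, 0.0144, 0.1954]
eef_rot: [[0.098, 0.995, -0.002], [0.995, -0.098, 0.0], [-0.0, -0.002, -1.0]]
wrist_force: [0.3, -1.0, -0.8]
opening: 0.0449
grip_force: 36.7
wz 0.001 rows>= 3 shift [ 0.05  0.21 14.24] q [-0.08  0.56  1.53 -0.    1.05  0.02]
```

View pics/s4c.png

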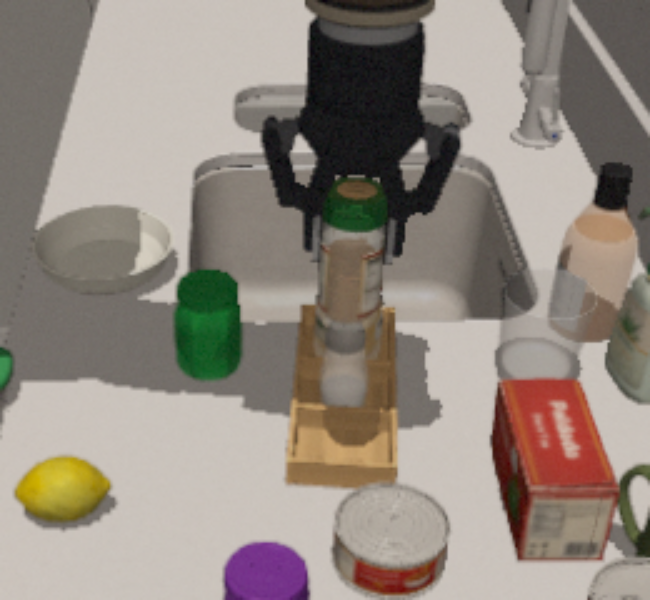

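The spice jar is held upright at (352,255), and the salt shaker stands in the middle bay at (345,370). I'll lower into the near bay.

```bash
python3 -m pendant '[[[0,0,0],[0,0.2,5],3.5],[[0,0,0],[0,0.2,10],3.5],[[0,0,0],[0,0.2,12.5],3.5],[[0,0,0],[0,0.2,13.8],3.5],[[0,0,0],[0,0.2,14.2],3.5],[[0,0,0],[0,0.2,14.2],3.5],[[0,0,0],[0,0.2,14.2],3.5],[[0,0,0],[0,0.2,14.2],6.2],[[0,0,0],[0,0.2,14.2],6.2],[[0,0,0],[0,0.2,14.2],6.2]]'
```

```text
t: 15.72
ee_pos: [0.6544, 0.0147, 0.0545]
eef_rot: [[0.098, 0.995, 0.0], [0.995, -0.098, 0.0], [0.0, 0.0, -1.0]]
wrist_force: [0.1, 0.7, 0.1]
opening: 0.062
grip_force: 0.0
```

```bash
python3 -m pendant '[[[0,0,0],[0,0,-5],6.2],[[0,0,0],[0,0,-10],6.2],[[0,0,0],[0,0,-16],7.5],[[0,0,0],[0,0,-18],7.5],[[0,0,0],[0,0,-18],7.5]]'
python3 -c "
from h import *
go(.4285,-.0483,.2,np.pi/2+.12)
go(.4285,-.0483,.2,np.pi/2+.12-np.pi)"
```

```text
t: 16.35
ee_pos: [0.6547, 0.0147, 0.2359]
eef_rot: [[0.098, 0.995, 0.003], [0.995, -0.098, -0.0], [0.0, 0.003, -1.0]]
wrist_force: [0.2, -0.9, -1.3]
opening: 0.0751
grip_force: 0.0
wz 1.353 rows>= 8 shift [ -8.48 -21.9    3.52] q [-0.08  0.53  1.48  0.    1.13  0.02]
wz 1.353 rows>= 8 shift [ -8.48 -21.9    3.52] q [-0.08  0.53  1.48  0.    1.13  0.02]
```

```bash
python3 -m pendant '[[[0,0,0.18],[-2,-6,1],8.5],[[0,0,0.36],[-5,-12,2],8.5],[[0,0,0.54],[-8.5,-21.9,3.5],8.5],[[0,0,0.72],[-8.5,-21.9,3.5],8.5],[[0,0,0.9],[-8.5,-21.9,3.5],8.5],[[0,0,1.08],[-8.5,-21.9,3.5],8.5],[[0,0,1.26],[-8.5,-21.9,3.5],8.5],[[0,0,1.35],[-8.5,-21.9,3.5],8.5],[[0,0,1.35],[-8.5,-21.9,3.5],8.5],[[0,0,1.35],[-8.5,-21.9,3.5],8.5]]'
python3 -c "
from h import *
go(.4285,-.0483,.012,np.pi/2+.12)"
```

```text
t: 17.6
ee_pos: [0.4278, -0.0484, 0.1987]
eef_rot: [[0.992, 0.125, -0.001], [0.125, -0.992, 0.0], [-0.001, -0.001, -1.0]]
wrist_force: [-0.5, -0.2, 0.1]
opening: 0.0847
grip_force: 0.0
wz 0.005 rows>= 3 shift [1.000e-01 1.000e-02 1.867e+01] q [-0.27  0.26  2.05  0.    0.83  1.18]
```

```bash
python3 -m pendant '[[[0,0,0],[0.1,0,5],8.5],[[0,0,0],[0.1,0,10],8.5],[[0,0,0],[0.1,0,15],8.5],[[0,0,0],[0.1,0,18.2],8.5],[[0,0,0],[0.1,0,18.6],8.5],[[0,0,0],[0.1,0,18.6],4],[[0,0,0],[0.1,0,18.6],4],[[0,0,0],[0.1,0,18.6],4],[[0,0,0],[0.1,0,18.6],4],[[0,0,0],[0.1,0,18.6],4]]' 30
```

```text
t: 18.85
ee_pos: [0.4297, -0.0486, 0.0148]
eef_rot: [[0.992, 0.123, 0.003], [0.123, -0.992, -0.001], [0.003, 0.001, -1.0]]
wrist_force: [-1.2, -0.7, 8.1]
opening: 0.049
grip_force: 29.6
```

```bash
python3 -m pendant '[[[0,0,0],[0,0,-5],4],[[0,0,0],[0,0,-10],4],[[0,0,0],[0,0,-15],4],[[0,0,0],[0,0,-15],4]]'
python3 -c "
from h import *
go(.429,.321,.16)"
```

```text
t: 19.35
ee_pos: [0.4302, -0.0486, 0.1672]
eef_rot: [[0.992, 0.123, 0.008], [0.123, -0.992, -0.002], [0.008, 0.003, -1.0]]
wrist_force: [0.5, 0.3, -0.9]
opening: 0.0488
grip_force: 32.0
wz 0 rows>= 6 shift [  4.41 -36.7    0.64] q [-0.27  0.31  2.09  0.    0.73  1.18]
```

```bash
python3 -m pendant '[[[0,0,0],[0.7,-6,0],4],[[0,0,0],[1.4,-12,0],4],[[0,0,0],[2.2,-18,0],4],[[0,0,0],[2.9,-24,0],4],[[0,0,0],[3.6,-30,0],4],[[0,0,0],[4.4,-36.7,0],4],[[0,0,0],[4.4,-36.7,0],4],[[0,0,0],[4.4,-36.7,0],4],[[0,0,0],[4.4,-36.7,0],4]]'
python3 -c "
from h import *
go(.429,.321,.026)"
```

```text
t: 20.48
ee_pos: [0.4277, 0.32, 0.1631]
eef_rot: [[0.993, 0.121, -0.001], [0.121, -0.993, -0.0], [-0.001, 0.0, -1.0]]
wrist_force: [-0.5, -1.2, -0.9]
opening: 0.0489
grip_force: 32.1
wz 0 rows>= 3 shift [ 0.15 -0.09 13.71] q [ 0.52  0.45  1.86 -0.    0.84  1.97]
```

```bash
python3 -m pendant '[[[0,0,0],[0,0,5],4],[[0,0,0],[0,0,10],4],[[0,0,0],[0,0,12.5],4],[[0,0,0],[0,0,13.7],4],[[0,0,0],[0,0,13.7],4],[[0,0,0],[0,0,13.7],4],[[0,0,0],[0,0,13.7],6.8],[[0,0,0],[0,0,13.7],6.8],[[0,0,0],[0,0,13.7],6.8],[[0,0,0],[0,0,13.7],6.8]]'
```

```text
t: 21.72
ee_pos: [0.4278, 0.3213, 0.0264]
eef_rot: [[0.992, 0.123, 0.0], [0.123, -0.992, 0.0], [0.0, -0.0, -1.0]]
wrist_force: [0.0, -0.4, -0.2]
opening: 0.068
grip_force: 0.0
```

```bash
python3 -m pendant '[[[0,0,0],[0,0,-5],6.8],[[0,0,0],[0,0,-10],6.8],[[0,0,0],[0,0,-16],6],[[0,0,0],[0,0,-20],5],[[0,0,0],[0,0,-22],4],[[0,0,0],[0,0,-22],4]]'
python3 -c "
from h import *
go(.638,-.2855,.25,-2.9926+np.pi/2)"
```

```text
t: 22.48
ee_pos: [0.428, 0.3214, 0.2475]
eef_rot: [[0.992, 0.123, 0.002], [0.123, -0.992, 0.001], [0.003, -0.001, -1.0]]
wrist_force: [-0.1, 0.6, -0.2]
opening: 0.04
grip_force: 0.0
wz -0.026 rows>= 11 shift [13.4  62.81 -0.29] q [0.52 0.35 1.76 0.   1.03 1.97]
```

```bash
python3 -m pendant '[[[0,0,0],[1.3,6.2,0],4],[[0,0,0],[2.6,12.4,0],4],[[0,0,0],[4,18.6,0],4],[[0,0,0],[5.3,24.8,0],4],[[0,0,0],[6.6,31,0],4],[[0,0,0],[7.9,37.2,0],4],[[0,0,0],[9.2,43.4,0],4],[[0,0,0],[10.5,49.6,0],4],[[0,0,0],[11.9,55.8,0],4],[[0,0,-0.03],[13.4,62.8,-0.3],4]]'
python3 -m pendant '[[[0,0,0],[0,0,0],4],[[0,0,0],[0,0,0],4],[[0,0,0],[0,0,0],4]]'
python3 -c "
from h import *
go(.638,-.2855,.012,-2.9926+np.pi/2)"
```

```text
t: 23.72
ee_pos: [0.6321, -0.2713, 0.2464]
eef_rot: [[0.988, 0.152, -0.002], [0.152, -0.988, 0.001], [-0.002, -0.002, -1.0]]
wrist_force: [0.1, 0.8, -0.7]
opening: 0.04
grip_force: 0.0
t: 24.1
ee_pos: [0.6318, -0.2681, 0.2482]
eef_rot: [[0.988, 0.153, -0.001], [0.153, -0.988, 0.001], [-0.001, -0.001, -1.0]]
wrist_force: [0.6, 1.0, 0.2]
opening: 0.0401
grip_force: 0.0
wz 0.005 rows>= 4 shift [ 0.36  1.83 23.62] q [-0.5   0.57  1.37  0.    1.2   0.92]
```

```bash
python3 -m pendant '[[[0,0,0],[0.4,1.8,5],3.5],[[0,0,0],[0.4,1.8,10],3.5],[[0,0,0],[0.4,1.8,15],3.5],[[0,0,0],[0.4,1.8,20],3.5],[[0,0,0],[0.4,1.8,22.5],3.5],[[0,0,0],[0.4,1.8,23.6],3.5],[[0,0,0],[0.4,1.8,23.6],3.5],[[0,0,0],[0.4,1.8,23.6],3.5]]'
python3 -c "
from h import *
go(.638,-.2855,.004,-2.9926+np.pi/2)
c=shot('side','s5')
im=cv2.imread('pics/s5.png');cv2.imwrite('pics/s5c.png',cv2.resize(im[260:420,280:480],None,fx=3.5,fy=3.5))"
```

```text
t: 25.1
ee_pos: [0.6394, -0.2866, 0.0142]
eef_rot: [[0.988, 0.153, 0.002], [0.153, -0.988, -0.001], [0.002, 0.001, -1.0]]
wrist_force: [-0.1, -0.0, -0.0]
opening: 0.0348
grip_force: 0.0
wz 0.004 rows>= 1 shift [-0.12 -0.13  1.02] q [-0.52  0.84  1.52  0.    0.79  0.9 ]
```

View pics/s5c.png

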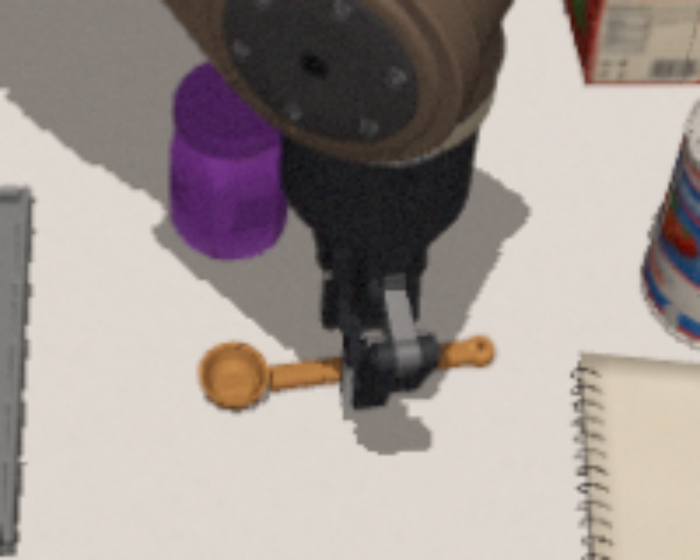

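The open fingers straddle the handle. The spoon spans (200,375) to (493,348) in the crop, with its mid slightly left of the fingers, so I'll check that offset.

```bash
python3 -c "
from h import *
c=load('s5')
a,b=[atz(c,280+u/3.5,260+v/3.5,.006) for u,v in[(200,375),(493,348)]];print(a,b,(a+b)/2,np.linalg.norm(a-b))"
```

```text
[ 0.57025329 -0.2904407   0.006     ] [ 0.7056818  -0.27667256  0.006     ] [ 0.63796754 -0.28355663  0.006     ] 0.1361265758527922
```

```bash
python3 -m pendant '[[[0,0,0],[-0.1,-0.2,0],2.4],[[0,0,0],[-0.1,-0.2,0],2.4],[[0,0,0],[-0.1,-0.2,0.5],2.4],[[0,0,0],[-0.1,-0.2,0.9],2.4],[[0,0,0],[-0.1,-0.2,0.9],2.4],[[0,0,0],[-0.1,-0.2,0.9],0.5],[[0,0,0],[-0.1,-0.2,0.9],0.5],[[0,0,0],[-0.1,-0.2,0.9],0.5],[[0,0,0],[-0.1,-0.2,0.9],0.5]]' 25
```

```text
t: 26.28
ee_pos: [0.6374, -0.2847, 0.0036]
eef_rot: [[0.988, 0.152, 0.0], [0.152, -0.988, 0.0], [0.0, -0.0, -1.0]]
wrist_force: [-0.8, 0.5, -0.9]
opening: 0.0099
grip_force: 26.9
```

```bash
python3 -m pendant '[[[0,0,0],[0,0,-3],0.5],[[0,0,0],[0,0,-8],0.5],[[0,0,0],[0,0,-14],0.5],[[0,0,0],[0,0,-14],0.5]]'
python3 -c "
from h import *
go(.434,-.278,.14,.021)"
```

```text
t: 26.78
ee_pos: [0.6391, -0.2856, 0.149]
eef_rot: [[0.988, 0.152, 0.008], [0.152, -0.988, -0.004], [0.007, 0.005, -1.0]]
wrist_force: [-0.9, 1.1, -1.0]
opening: 0.0097
grip_force: 26.9
wz -1.439 rows>= 8 shift [-20.16  -3.88   0.74] q [-0.51  0.67  1.44  0.    1.01  0.9 ]
```

```bash
python3 -m pendant '[[[0,0,-0.18],[-6,-1.2,0],0.5],[[0,0,-0.36],[-12,-2.4,0],0.5],[[0,0,-0.54],[-20.1,-3.8,0],0.5],[[0,0,-0.72],[-20.1,-3.8,0],0.5],[[0,0,-0.9],[-20.1,-3.8,0],0.5],[[0,0,-1.08],[-20.1,-3.8,0],0.5],[[0,0,-1.26],[-20.1,-3.8,0],0.5],[[0,0,-1.44],[-20.1,-3.8,0],0.5],[[0,0,-1.44],[-20.1,-3.8,0],0.5],[[0,0,-1.44],[-20.1,-3.8,0],0.5]]'
python3 -c "
from h import *
go(.434,-.278,.012,.021)
c=shot('side','s6')
im=cv2.imread('pics/s6.png');cv2.imwrite('pics/s6c.png',cv2.resize(im[240:440,190:400],None,fx=3,fy=3))"
```

```text
t: 28.02
ee_pos: [0.4329, -0.2777, 0.1433]
eef_rot: [[-0.018, 1.0, -0.0], [1.0, 0.018, 0.0], [0.0, -0.0, -1.0]]
wrist_force: [0.3, 0.0, -0.0]
opening: 0.0099
grip_force: 26.9
wz -0.003 rows>= 3 shift [-0.04  0.12 13.13] q [-0.7   0.45  1.92  0.    0.77 -0.72]
```

View pics/s6c.png

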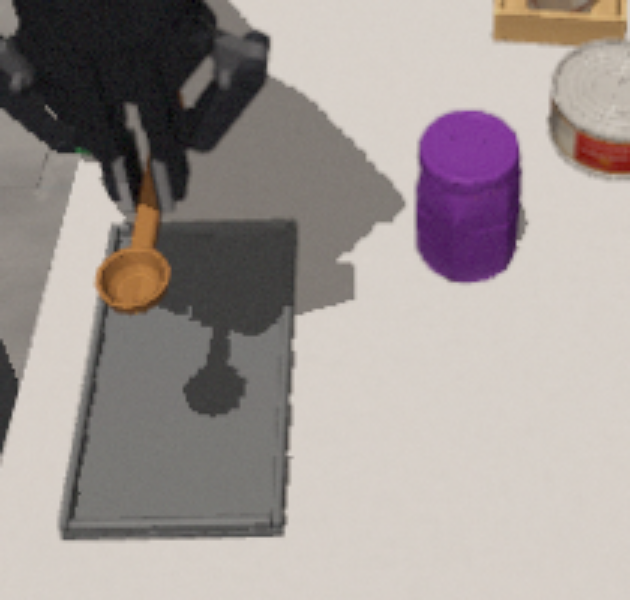

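The spoon is held by the handle with its bowl toward -y (133,278 in the crop), above the tray. I'll lower and release.

```bash
python3 -m pendant '[[[0,0,0],[0,0,5],0.5],[[0,0,0],[0,0.1,10],0.5],[[0,0,0],[0,0.1,12.3],0.5],[[0,0,0],[0,0.1,13.2],0.5],[[0,0,0],[0,0.1,13.2],0.5],[[0,0,0],[0,0.1,13.2],0.5],[[0,0,0],[0,0.1,13.2],3],[[0,0,0],[0,0.1,13.2],3],[[0,0,0],[0,0.1,13.2],3]]'
```

```text
t: 29.2
ee_pos: [0.4341, -0.2778, 0.0119]
eef_rot: [[-0.022, 1.0, 0.0], [1.0, 0.022, -0.0], [-0.0, 0.0, -1.0]]
wrist_force: [-0.6, -0.2, -0.4]
opening: 0.0302
grip_force: 0.0
```

```bash
python3 -m pendant '[[[0,0,0],[0,0,-5],3],[[0,0,0],[0,0,-11],3],[[0,0,0],[0,0,-17],3],[[0,0,0],[0,0,-23],3],[[0,0,0],[0,0,-25],3]]'
python3 -m pendant '[[[0,0,0],[-6,0,0],3],[[0,0,0],[-12,0,0],3],[[0,0,0],[-18,0,0],3],[[0,0,0],[-18,0,0],3],[[0,0,0],[-18,0,0],3]]'
python3 -c "
from h import *
c=shot('top','t2'); s=shot('side','s7')
im=cv2.imread('pics/t2.png');a=cv2.resize(im[120:345,110:535],(800,424));b=cv2.imread('pics/s7.png')[140:420,180:420]
cv2.imwrite('pics/t2c.png',a);cv2.imwrite('pics/s7c.png',cv2.resize(b,None,fx=2,fy=2))"
```

```text
t: 29.82
ee_pos: [0.4345, -0.2781, 0.2654]
eef_rot: [[-0.022, 1.0, 0.004], [1.0, 0.022, -0.003], [-0.003, 0.004, -1.0]]
wrist_force: [0.2, 0.2, -0.2]
opening: 0.03
grip_force: 0.0
t: 30.45
ee_pos: [0.4377, -0.4573, 0.2612]
eef_rot: [[-0.022, 1.0, -0.001], [1.0, 0.022, 0.001], [0.001, -0.001, -1.0]]
wrist_force: [-0.5, -0.2, 0.1]
opening: 0.0298
grip_force: 0.0
```

View pics/t2c.png

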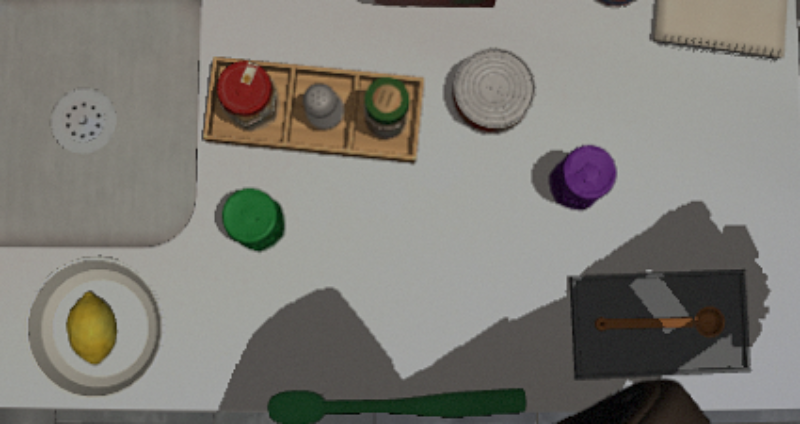

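View pics/s7c.png

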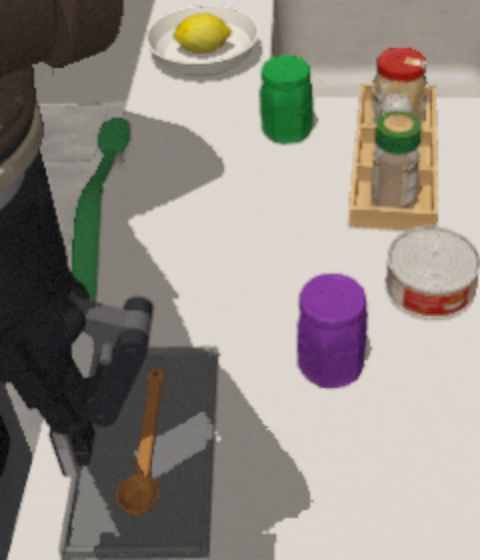

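The jars stand upright in their bays: honey at (245,88), salt (320,105) and spice (386,105) in the top crop. The lemon lies in the dish (92,328), and the spoon is centred lengthwise in the tray, from (600,323) to (722,322), with the gripper clear of everything.

```bash
python3 -m pendant '[[[0,0,0],[0,0,0],3],[[0,0,0],[0,0,0],3],[[0,0,0],[0,0,0],3],[[0,0,0],[0,0,0],3]]' >/dev/null; python3 -c "
from bench import *
print(job_done())"
```

```text
the job is handed in; nothing more can be done
None
```

I handed the job in at about 31 s of the 122 s allowed: in the last pictures the three jars stand upright in their bays, the spoon lies centred in the tray, the lemon is in the dish, and the gripper is clear of everything (no verdict came back).

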